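Refit the warning beacon's lens

ROBOT

A 6-joint arm with a two-finger parallel gripper is mounted at the origin on the work surface. World frame = base frame: x ahead of the robot, y to its left, z up, the work surface at z = 0. Lengths are in m, angles in degrees, forces in N, time in s.
With the tool pointing down it reaches from about 0.3 to 0.75 m from the base axis. Payload 8.5 kg.
Tool frame: the origin (TCP) lies on the centre line of the jaws, within the pads' length; the fingertips stand 14 mm ahead of it and the grasp point (between the pads) lies 5 mm behind it; z points along the fingers, x is the direction in which the jaws open and shut, and the axes are right-handed (so a half turn about z gives the same grasp; the last joint's range is limited). The gripper opens to 85 mm and grips with 20 to 120 N. Pads are 22 mm wide; open, the fingers measure 114 mm over their backs; the gripper's body (76 mm by 85 mm) begins 54 mm behind the grasp point. The pads swing forward as they close: fully open they stand 13 mm farther back than shut.
Start: joints at [55.846, 21.807, 74.336, -0, 83.858, -12.336], TCP at [0.204, 0.511, 0.245] pointing down, gripper open.
Joint ranges: [-178.18, 178.18], [-50.72, 133.34], [12.68, 142.11], [-81.47, 261.47], [9.98, 163.14], [-165.26, 165.26]. Speed limits (degrees/s): [136.94, 136.94, 180, 180, 180, 180].

INTERFACE

Orientations are given as a 3x3 rotation matrix whose columns are the frame's x, y, z axes.
In Python, from rig import * gives the robot as it stands.
- The arm moves only by the shell command python3 -m crank 'ROWS' [FORCE]. ROWS is JSON, one flat list of numbers, 7 for each row, row after row: the turn, a rotation vector about the world's x, y, z in rad, then the shift along the world's x, y, z in m, then the opening in per cent of the stroke, from 0 (shut) to 100 (fully open). A call has 1 to 20 rows; each row shifts and turns the commanded pose from where the row before left it; what a row does not reach is not made up. A row lasts 1/10 s, in which the tool goes at most 50 mm and 8.59 degrees, less where a joint would pass 70% of its speed; a pose out of reach is approached as far as the arm can. A call is refused whole if a number of a shift passes 0.05 or a number of a turn 0.15, either way. A call with a gripper value outside its range is refused whole. The fingers move at their own pace and stop on an object; FORCE is the grip in N (left out, the last holds). Time passes only in rows, so rows that do not move let the fingers close. It gives the time, the measured TCP pose, the force and the opening at its end, in the units of the state.
- observe(): the state, without advancing time (a new reading comes with each control period).
- get_image(name): name is "side" or "top"; returns a dict with "frame" (384x512x3 uint8, red, green, blue), "fov_y" (degrees; the focal length in pixels is half the picture's height over the tangent of half this angle, whatever the lens; pixels are square), "cx", "cy" (the principal point, pixels), "k1" (the pictures are not rectified: a ray, as slopes to the right and down, at radius r is drawn at 1 + k1 r^2 times it, then the intrinsics apply), "world_to_cam" (4x4, takes a point from world to camera coordinates). Camera axes: x right, y up, looking along -z (the intrinsics and any distortion apply to the point x, -y, -z); pixel columns grow to the right and rows downward; lengths in m; the calibration is good to about 2 mm. A picture is of the moment at which its call begins. There is no depth.
- close_job(): hands the job in, once; it reports no verdict.
The state is a dict: "time_s": time; "q": joint angles; "qvel": joint speeds; "joint_efforts": joint torques, N m; "position": TCP position; "tool_rot": TCP orientation; "ft_force": force on the tool from outside, world axes, zero at the start; "wrist_torque": the same for the moment, N m; "grip_width": finger opening in m.
Only numpy, scipy, OpenCV 4.12 (cv2) and the standard library are available. Lean on these libraries where they do the work, as an engineer would, in place of code of your own. Each camera call takes 0.05 s, during which the arm holds its last target. There are 200 camera calls.

TASK

First make the dock's warning beacon safe: tip all four toggles on the switch box over to off, towards the red end (one finger drawn along the row does it). Then fit the orange lens, which only sits on top of its thread: turn it back anticlockwise until it drops into the thread, then screw it clockwise until it is fully home, and let go. Leave the bottle, the jar and the roll of tape where they stand.

Things in the scene. Friction and masses are not known exactly. Their poses are not given: they have to be found in the camera images.
- lens_grip (a point): Orange beacon lens, loose, 0.2 kg. Point on its axis, half-way up its smooth round dome, z up. Dome 58 mm in diameter, straight sides from 26 mm below this point to 17 mm above, rounded top 29 mm above. Below it a black ribbed skirt, 80 mm in diameter, 27 to 59 mm below this point, three lugs inside. Clockwise from above screws on. Turns with little force, stays where left.
- lens: The same lens; origin at the centre of the skirt's lower rim, 59 mm below lens_grip. At the start it rests on top of the thread, about 2 mm loose sideways, a stop blocking clockwise turning. Turned anticlockwise by 12 to 60 degrees (varies) it comes free and can fall 11 mm: by its weight if not held, or pushed down a few newtons while held. About 30 degrees further is a stop.
- beacon_flange (a point): Centre of the top of the beacon's flange, 50 mm above the bench, z up along the thread's axis. lens_grip is 76 mm above this point at the start, 65 mm when dropped into the thread, 60 mm when fully home. Once dropped, 60 to 95 degrees clockwise takes the lens down these last 5 mm to a hard stop; over the last 16 degrees it no longer descends.
- beacon: Beacon base, fixed to the bench: grey foot 120 x 120 x 30 mm, on it a black round flange 92 mm in diameter and 20 mm high, and a threaded collar hidden in the lens. Origin at the centre of its underside.
- switchbox: White switch box, fixed, 85 (x) x 200 (y) x 57 mm; origin at the centre of its underside. Four toggles in a row along its y axis on top. Red band at its +y (off) end, green band at its -y (on) end. A shut fingertip drawn along the row towards +y, its end 21 to 27 mm above the box's top, tips each toggle and passes over it.
- sw0 (a joint): Toggle 1 of 4, pivot at y = -63 mm of the switch box, on its top. White paddle 16 mm wide, 8 thick, end 34 mm from the pivot. 0 = on, leaning 0.25 rad to the box's -y (green), end 33 mm above the box; grows as tipped to +y (red); 1.4 rad = fully off, leaning 1.15 rad to +y, end 18 mm above the box. Off beyond 0.7. Tips with about 1 N, no spring, stays where left.
- sw1 (a joint): Toggle 2 of 4, pivot at y = -23 mm of the switch box, on its top. White paddle 16 mm wide, 8 thick, end 34 mm from the pivot. 0 = on, leaning 0.25 rad to the box's -y (green), end 33 mm above the box; grows as tipped to +y (red); 1.4 rad = fully off, leaning 1.15 rad to +y, end 18 mm above the box. Off beyond 0.7. Tips with about 1 N, no spring, stays where left.
- sw2 (a joint): Toggle 3 of 4, pivot at y = 17 mm of the switch box, on its top. White paddle 16 mm wide, 8 thick, end 34 mm from the pivot. 0 = on, leaning 0.25 rad to the box's -y (green), end 33 mm above the box; grows as tipped to +y (red); 1.4 rad = fully off, leaning 1.15 rad to +y, end 18 mm above the box. Off beyond 0.7. Tips with about 1 N, no spring, stays where left.
- sw3 (a joint): Toggle 4 of 4, pivot at y = 57 mm of the switch box, on its top. White paddle 16 mm wide, 8 thick, end 34 mm from the pivot. 0 = on, leaning 0.25 rad to the box's -y (green), end 33 mm above the box; grows as tipped to +y (red); 1.4 rad = fully off, leaning 1.15 rad to +y, end 18 mm above the box. Off beyond 0.7. Tips with about 1 N, no spring, stays where left.
- bottle: Bystander: dark green bottle, diameter 60, 130 mm tall. Origin at the centre of its underside.
- jar: Bystander: amber jar with black cap, diameter 68, 90 mm tall. Origin at the centre of its underside.
- tape: Bystander: brown roll of tape lying flat, diameter 104, 48 mm tall. Origin at the centre of its underside.

How it is judged (in metres and radians):
On the way, in this order (a step that is already met when the one before it is completed fails the run):
1. all four toggles are off while the lens still sits on top of its thread (value of joint each of sw0, sw1, sw2, sw3 above 0.7 rad), for 0.1 s.
2. the lens has dropped into its thread (within 3 mm of the dropped height) (all of step 1 and z of lens_grip in the frame of beacon_flange below 0.068 m and angle between lens_grip's own z axis and vertical below 0.06 rad), for 0.1 s.
At the end, for the whole second after the job is handed in: All four toggles are beyond 0.7 rad (off); the lens is upright (within 0.05 rad) on its base, screwed down to within 1.6 mm of its fully-home height, within 6 mm of the axis, at rest and let go (all of step 1 and z of lens_grip in the frame of beacon_flange below 0.0616 m and horizontal distance between lens_grip and beacon_flange below 0.006 m and angle between lens_grip's own z axis and vertical below 0.05 rad and linear speed of lens below 0.02 m/s); the robot touches nothing.
It fails at once if the bottle, the jar or the roll of tape is moved by more than 40 mm (distance of any of bottle, jar, tape from where it was at the start of the episode above 0.04 m).
It also fails if it takes over 64 s, if anything falls off the work surface, if the arm or the gripper's body presses on something with over 40 N, if the wrist force passes 120 N, or if a joint passes its speed limit or range.

## Working session

There is one attempt and no reset: what is moved stays moved. The work goes in short steps, Python scripts to look and compute and a shell command to move; the robot and the scene stay as the last step left them, time stands still between calls to the robot, and variables do not carry over. Pictures are saved under pics/ and viewed, about 8 in all and at most 12, crops included, and the job is handed in when it is done.

```bash
ls; mkdir -p pics; cat > h.py <<'E'
from rig import *
import numpy as np, cv2
def intr(im):
    h,w=im["frame"].shape[:2]; f=h/2/np.tan(np.radians(im["fov_y"])/2); return f
def ray(im,u,v):
    f=intr(im); d=np.array([(u-im["cx"])/f,(v-im["cy"])/f]); s=d.copy()
    for _ in range(20): s=d/(1+im["k1"]*(s@s))
    T=np.array(im["world_to_cam"]); R=T[:3,:3]
    return -R.T@T[:3,3], R.T@np.array([s[0],-s[1],-1.])
def onz(im,u,v,z):
    c,d=ray(im,u,v); return (c+d*(z-c[2])/d[2])
def proj(im,p):
    T=np.array(im["world_to_cam"]); q=T[:3,:3]@np.array(p)+T[:3,3]; s=np.array([q[0],-q[1]])/-q[2]
    return intr(im)*s*(1+im["k1"]*(s@s))+[im["cx"],im["cy"]]
E
python3 - <<'E'
from h import *
import pickle
fr=[]
for n in("top","side"):
    im=get_image(n); pickle.dump(im,open(f"{n}.pkl","wb")); fr.append(im["frame"])
    cv2.imwrite(f"pics/{n}0.png",cv2.resize(im["frame"][:,:,::-1],(800,600)))
    print(n,im["fov_y"],im["k1"],ray(im,256,192))
s=observe();print(s["position"],s["ft_force"],s["grip_width"],s["time_s"],np.round(s["tool_rot"],3))
E
```

```text
pics
top 51.73158502826053 -0.05961565203503251 (array([0.42676453, 0.00677177, 0.93826459]), array([ 0.16656794,  0.01313465, -0.98616176]))
side 44.480621811722095 -0.007368910983890071 (array([0.53115998, 0.90512321, 1.06802975]), array([ 0.0230187 , -0.66384789, -0.74767011]))
[0.20429021 0.5103809  0.24478593] [ 0.0796742   0.8064498  -0.41371392] 0.08590380360088785 0.1 [[ 0.372  0.928 -0.001]
 [ 0.928 -0.372 -0.001]
 [-0.001 -0.    -1.   ]]
```

View pics/top0.png

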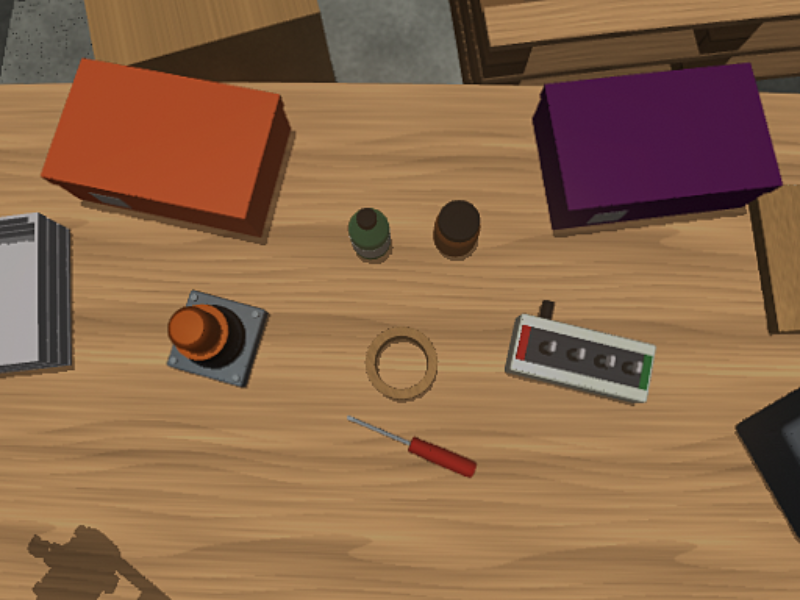

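View pics/side0.png

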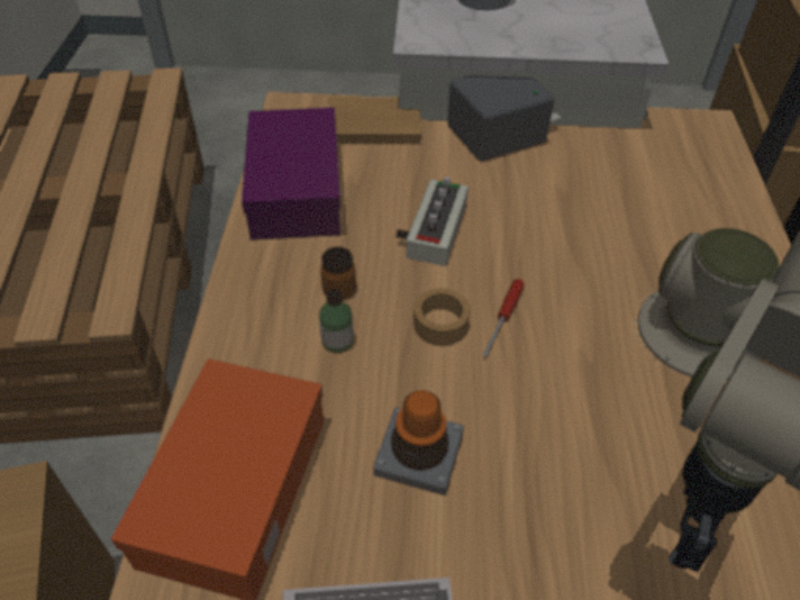

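The top view (800×600 scale) shows the lens dome at about (195,335), with its grey foot's corners at (190,290), (268,310), (247,387) and (168,365). The switch box spans (510–655, 313–403), red end to the left. In the side view the dome is at (422,410) and the box at (437,220). I'll zoom in on both objects for corner picks.

```bash
python3 - <<'E'
from h import *
import pickle
t=pickle.load(open("top.pkl","rb"));s=pickle.load(open("side.pkl","rb"))
def crop(im,x,y,w=100,h=75): return cv2.resize(im["frame"][y:y+h,x:x+w,::-1],(400,300),interpolation=cv2.INTER_CUBIC)
o=np.vstack([np.hstack([crop(t,90,175),crop(t,320,190)]),np.hstack([crop(s,230,245),crop(s,240,108)])])
cv2.imwrite("pics/crop.png",o)
for n,im,(x,y,w,h) in(("top",t,(90,175,100,75)),("side",s,(230,240,80,50))):
    c=im["frame"][y:y+h,x:x+w]; hsv=cv2.cvtColor(c,cv2.COLOR_RGB2HSV)
    m=cv2.inRange(hsv,(5,190,90),(14,255,255)); print(n,cv2.boundingRect(m),m.sum()/255)
E
```

```text
top (18, 20, 38, 36) 707.0
side (24, 10, 31, 35) 170.0
```

View pics/crop.png

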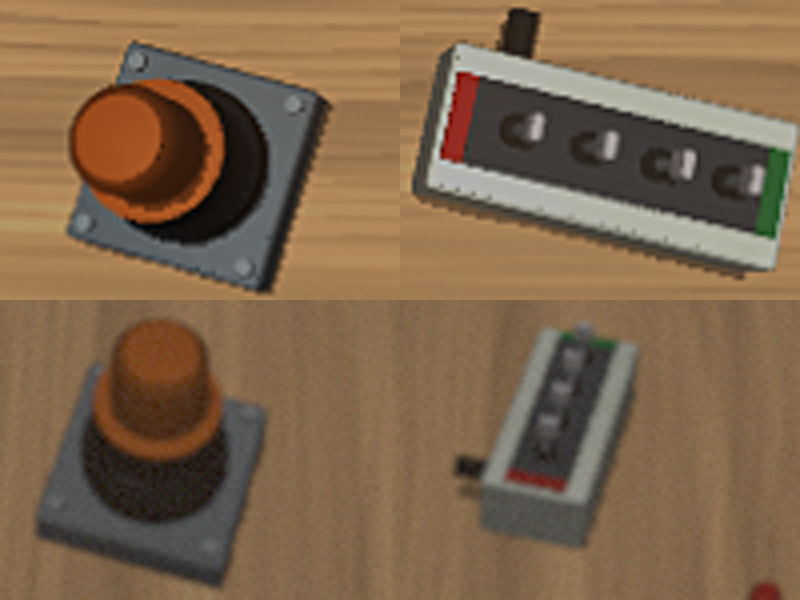

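Crops: the lens skirt's top ring is centred near (152,152) in the top-view crop. The foot's top corners are near (133,42), (322,100), (262,283) and (68,235). The box's top corners are near (457,44), (798,123), (775,270) and (428,188), with red at the left end.

```bash
python3 - <<'E'
from h import *
import pickle
t=pickle.load(open("top.pkl","rb"));s=pickle.load(open("side.pkl","rb"))
P=lambda im,ox,oy,X,Y,z:onz(im,ox+(X+.5)/4-.5,oy+(Y+.5)/4-.5,z)
print("ring top",P(t,90,175,152,152,.099),"side",P(s,230,245,158,398,.099) if 0 else P(s,230,245,158,395-300,.099))
f=[P(t,90,175,*c,.03) for c in((133,42),(322,100),(262,283),(68,235))]
print("foot T",np.mean(f,0),[round(np.linalg.norm(f[i]-f[i-1]),4) for i in range(4)],[np.degrees(np.arctan2(*(f[i]-f[i-1])[1::-1])).round(1) for i in range(4)])
f=[P(s,230,245,*c,.03) for c in((95,65),(266,105),(222,272),(40,225))]
print("foot S",np.mean(f,0),[round(np.linalg.norm(f[i]-f[i-1]),4) for i in range(4)])
b=[P(t,320,190,*c,.057) for c in((57,44),(398,123),(375,270),(28,188))]
print("box T",np.mean(b,0),[round(np.linalg.norm(b[i]-b[i-1]),4) for i in range(4)],[np.degrees(np.arctan2(*(b[i]-b[i-1])[1::-1])).round(1) for i in range(4)])
b=[P(s,240,108,*c,.057) for c in((145,28),(237,45),(188,200),(83,187))]
print("box S",np.mean(b,0),[round(np.linalg.norm(b[i]-b[i-1]),4) for i in range(4)],[np.degrees(np.arctan2(*(b[i]-b[i-1])[1::-1])).round(1) for i in range(4)])
# bands
for nm,lo,hi in(("red",(0,150,90),(4,255,255)),("green",(50,120,50),(75,255,255))):
  for im,(x,y,w,h) in((t,(320,190,110,80)),(s,(250,108,60,65))):
    m=cv2.inRange(cv2.cvtColor(im["frame"][y:y+h,x:x+w],cv2.COLOR_RGB2HSV),lo,hi); M=cv2.moments(m,True)
    if M["m00"]: print(nm,M["m00"],onz(im,x+M["m10"]/M["m00"],y+M["m01"]/M["m00"],.057))
for c in((457,385),(370,228),(405,363)): pass
for nm,c,z in(("bottle",(367,215),.13),("jar",(458,215),.09),("tape",(402,363),.048)):
  print(nm,onz(t,c[0]/1.5625,c[1]/1.5625,z))
# predict dome silhouette
q=observe();print(q["position"])
E
```

```text
ring top [0.51770087 0.29341037 0.099     ] side [0.51682622 0.28841102 0.099     ]
foot T [0.51880375 0.29056289 0.03      ] [np.float64(0.118), np.float64(0.1194), np.float64(0.1102), np.float64(0.1182)] [np.float64(-14.2), np.float64(-105.6), np.float64(165.1), np.float64(78.2)]
foot S [0.51551754 0.29497007 0.03      ] [np.float64(0.1207), np.float64(0.1138), np.float64(0.1216), np.float64(0.1141)]
box T [ 0.49856828 -0.24368736  0.057     ] [np.float64(0.0825), np.float64(0.1951), np.float64(0.083), np.float64(0.1955)] [np.float64(-11.9), np.float64(-102.1), np.float64(168.4), np.float64(77.7)]
box S [ 0.49515368 -0.24147833  0.057     ] [np.float64(0.202), np.float64(0.0794), np.float64(0.1933), np.float64(0.082)] [np.float64(-102.5), np.float64(167.5), np.float64(78.1), np.float64(-6.4)]
red 121.0 [ 0.51914796 -0.15787394  0.057     ]
red 25.0 [ 0.51546261 -0.16051814  0.057     ]
green 99.0 [ 0.47966099 -0.3314769   0.057     ]
bottle [0.67974689 0.06506066 0.13      ]
jar [ 0.69464783 -0.06196695  0.09      ]
tape [0.48567509 0.01374621 0.048     ]
[0.20429021 0.5103809  0.24478593]
```

Estimates: box centre (0.498,-0.244) with its y axis at 77.8° and lens axis (0.517,0.291). I'll go to the green end of the box with the fingers shut.

```bash
python3 -m crank '[0,0,0,0.0135,-0.043,0,0, 0,0,0,0.0135,-0.043,0,0, 0,0,0,0.0135,-0.043,0,0, 0,0,0,0.0135,-0.043,0,0, 0,0,0,0.0135,-0.043,0,0, 0,0,0,0.0135,-0.043,0,0, 0,0,0,0.0135,-0.043,0,0, 0,0,0,0.0135,-0.043,0,0, 0,0,0,0.0135,-0.043,0,0, 0,0,0,0.0135,-0.043,0,0, 0,0,0,0.0135,-0.043,0,0, 0,0,0,0.0135,-0.043,0,0, 0,0,0,0.0135,-0.043,0,0, 0,0,0,0.0135,-0.043,0,0, 0,0,0,0.0135,-0.043,0,0, 0,0,0,0.0135,-0.043,0,0, 0,0,0,0.0135,-0.043,0,0, 0,0,0,0.0135,-0.043,0,0, 0,0,0,0.0135,-0.043,0,0, 0,0,0,0.0135,-0.043,0,0]' 30
```

```text
time_s: 2.1
position: [0.4746, -0.3512, 0.2449]
tool_rot: [[0.372, 0.928, -0.0], [0.928, -0.372, 0.001], [0.0, -0.001, -1.0]]
ft_force: [1.1, -0.3, 0.4]
grip_width: -0.0002
```

```bash
python3 -m crank '[0,0,0,0,0,-0.03,0, 0,0,0,0,0,-0.03,0, 0,0,0,0,0,-0.03,0, 0,0,0,0,0,-0.03,0, 0,0,0,0,0,-0.03,0, 0,0,0,0,0,0,0, 0,0,0,0,0,0,0]'
python3 - <<'E'
from h import *
im=get_image("top"); cv2.imwrite("pics/a.png",cv2.resize(im["frame"][170:290,300:460,::-1],(640,480)))
E
```

```text
time_s: 2.8
position: [0.4745, -0.3496, 0.0958]
tool_rot: [[0.372, 0.928, -0.0], [0.928, -0.372, 0.0], [0.0, -0.0, -1.0]]
ft_force: [0.5, 0.3, 0.9]
grip_width: 0.0002
```

View pics/a.png

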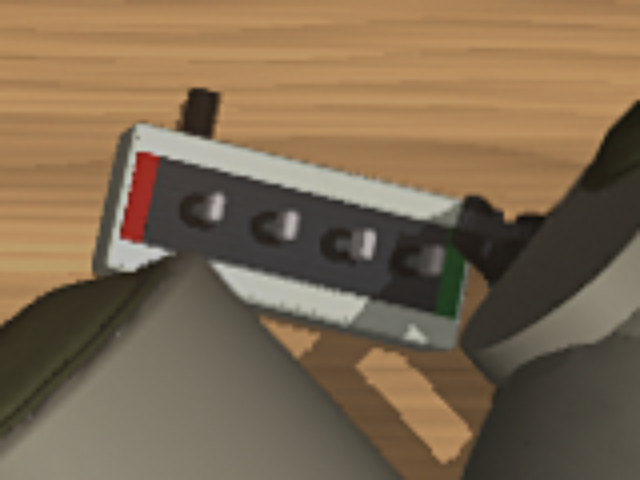

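The crop shows four toggles at (212,210), (285,222), (362,240) and (432,258), and the dark finger around (490,240). I'll check whether it lines up with the row.

```bash
python3 - <<'E'
from h import *
im=get_image("top")
for X,Y in((212,210),(285,222),(362,240),(432,258)):
    print(onz(im,300+X/4,170+Y/4,.088))
print("tip px",[(proj(im,(0.4745,-0.3496,z))-[300,170])*4 for z in(.081,.12)])
c=np.array([.4985,-.2445]);a=np.radians(77.8);d=np.array([np.cos(a),np.sin(a)])
for k in(-63,-23,17,57): print(c+d*(k-8)/1000)
E
```

```text
[ 0.50822421 -0.19151356  0.088     ]
[ 0.50251653 -0.23067165  0.088     ]
[ 0.49361766 -0.27190785  0.088     ]
[ 0.48464062 -0.30938419  0.088     ]
tip px [array([501.74115522, 278.88142967]), array([532.5167197 , 275.11738507])]
[ 0.48349594 -0.31389653]
[ 0.49194893 -0.27479989]
[ 0.50040192 -0.23570326]
[ 0.50885492 -0.19660662]
```

```bash
python3 - <<'E'
from h import *
o=[]
for n in("top","side"):
    im=get_image(n); p=proj(im,(0.4745,-0.3496,.0815)); x,y=int(p[0])-30,int(p[1])-35
    c=cv2.resize(im["frame"][y:y+60,x:x+50,::-1],(400,480),interpolation=cv2.INTER_CUBIC)
    c=np.clip(c.astype(float)*1.5+15,0,255).astype(np.uint8); q=((p-[x,y]+.5)*8-.5).astype(int); print(q)
    cv2.drawMarker(c,tuple(int(i) for i in q),(255,0,255),0,14,1); o.append(c)
cv2.imwrite("pics/b.png",np.hstack(o))
E
```

```text
[247 289]
[249 290]
```

View pics/b.png

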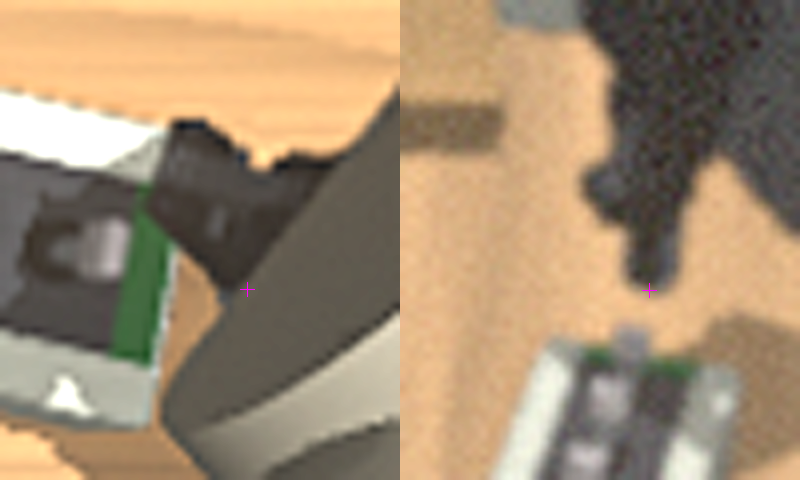

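The finger tip is in line with the row and at the right place: the side view shows it above the green end at (650,285), and the dark shape in the top view is knuckle and shadow. I'll draw it along the row.

```bash
python3 -m crank '[0,0,0,0.0031,0.0147,0,0, 0,0,0,0.0031,0.0147,0,0, 0,0,0,0.0031,0.0147,0,0, 0,0,0,0.0031,0.0147,0,0, 0,0,0,0.0031,0.0147,0,0, 0,0,0,0.0031,0.0147,0,0, 0,0,0,0.0031,0.0147,0,0, 0,0,0,0.0031,0.0147,0,0, 0,0,0,0.0031,0.0147,0,0, 0,0,0,0.0031,0.0147,0,0, 0,0,0,0.0031,0.0147,0,0, 0,0,0,0.0031,0.0147,0,0, 0,0,0,0.0031,0.0147,0,0, 0,0,0,0.0031,0.0147,0,0, 0,0,0,0.0031,0.0147,0,0, 0,0,0,0,0,0.05,0, 0,0,0,0,0,0.05,0, 0,0,0,0,0.02,0.05,0, 0,0,0,0,0.05,0,0, 0,0,0,0,0.05,0,0]'
python3 - <<'E'
from h import *
o=[]
for n,x,y in(("top",310,190),("side",240,105)):
    im=get_image(n)
    c=cv2.resize(im["frame"][y:y+80,x:x+100,::-1],(400,320),interpolation=cv2.INTER_CUBIC); o.append(c)
cv2.imwrite("pics/c.png",np.hstack(o))
E
```

```text
time_s: 5.0
position: [0.5211, -0.0088, 0.2431]
tool_rot: [[0.374, 0.928, 0.003], [0.928, -0.374, -0.0], [0.001, 0.003, -1.0]]
ft_force: [0.8, 0.9, -2.0]
grip_width: -0.0001
```

View pics/c.png

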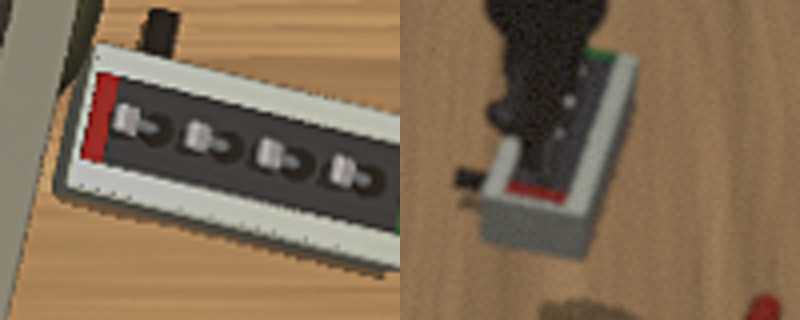

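All four toggles now lean to the red end, top-view crop (125,120) to (345,170). Next, move over the lens and open the gripper.

```bash
python3 -m crank '[0,0,0,-0.0005,0.03,0,100, 0,0,0,-0.0005,0.03,0,100, 0,0,0,-0.0005,0.03,0,100, 0,0,0,-0.0005,0.03,0,100, 0,0,0,-0.0005,0.03,0,100, 0,0,0,-0.0005,0.03,0,100, 0,0,0,-0.0005,0.03,0,100, 0,0,0,-0.0005,0.03,0,100, 0,0,0,-0.0005,0.03,0,100, 0,0,0,-0.0005,0.029,0,100, 0,0,0,0,0,0,100, 0,0,0,0,0,0,100]' 25
python3 - <<'E'
from h import *
o=[]
for n,x,y in(("top",80,160),("side",220,225)):
    im=get_image(n)
    c=cv2.resize(im["frame"][y:y+90,x:x+100,::-1],(400,360),interpolation=cv2.INTER_CUBIC); o.append(c)
cv2.imwrite("pics/d.png",np.hstack(o)); s=observe(); print(s["position"],s["q"],s["ft_force"])
E
```

```text
time_s: 6.3
position: [0.5156, 0.289, 0.2414]
tool_rot: [[0.371, 0.929, -0.001], [0.929, -0.371, -0.0], [-0.001, -0.0, -1.0]]
ft_force: [0.1, -0.1, -0.1]
grip_width: 0.0856
[0.51594056 0.28796847 0.2416494 ] [ 1.77033928e+01  2.61133849e+01  6.78876770e+01 -1.43422832e-02
  8.60193169e+01 -5.04330914e+01] [ 0.20850557 -0.41033428 -0.11741202]
```

View pics/d.png

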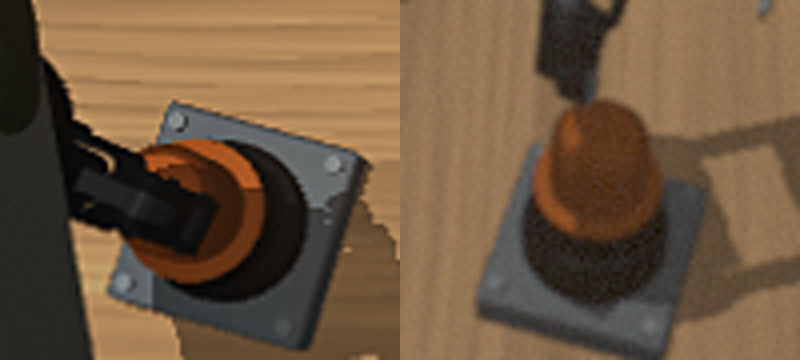

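The top crop shows the open jaw over the lens with the foot unobscured, consistent with the estimate. I'll descend around the dome.

```bash
python3 -m crank '[0,0,0,0.001,0.002,-0.02,100, 0,0,0,0,0,-0.02,100, 0,0,0,0,0,-0.02,100, 0,0,0,0,0,-0.02,100, 0,0,0,0,0,-0.02,100, 0,0,0,0,0,-0.017,100, 0,0,0,0,0,0,100]'
python3 - <<'E'
from h import *
o=[]
for n,x,y in(("top",80,160),("side",220,225)):
    im=get_image(n)
    c=cv2.resize(im["frame"][y:y+90,x:x+100,::-1],(400,360),interpolation=cv2.INTER_CUBIC); o.append(np.clip(c*1.4,0,255))
cv2.imwrite("pics/e.png",np.hstack(o))
E
```

```text
time_s: 7.1
position: [0.5162, 0.2893, 0.1228]
tool_rot: [[0.373, 0.928, -0.004], [0.928, -0.373, -0.001], [-0.003, -0.003, -1.0]]
ft_force: [-0.5, -0.4, -0.2]
grip_width: 0.0853[ WARN:0@1.004] global loadsave.cpp:1063 imwrite_ Unsupported depth image for selected encoder is fallbacked to CV_8U.
```

View pics/e.png

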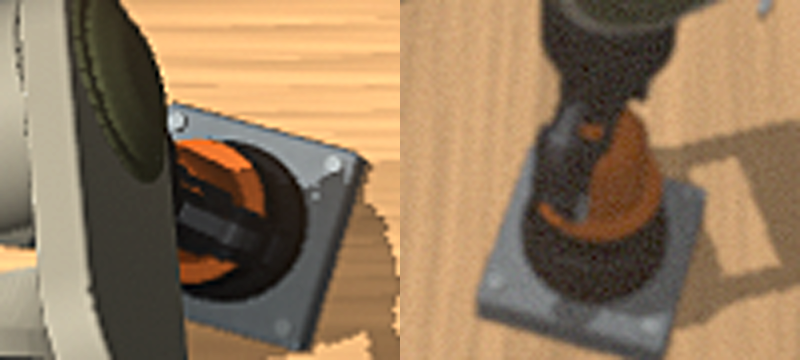

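The jaws straddle the dome without contact. Closing with a light grip.

```bash
python3 -m crank '[0,0,0,0,0,0,50, 0,0,0,0,0,0,50, 0,0,0,0,0,0,50, 0,0,0,0,0,0,50, 0,0,0,0,0,0,50, 0,0,0,0,0,0,50]' 25
```

```text
time_s: 7.8
position: [0.5174, 0.2907, 0.126]
tool_rot: [[0.372, 0.928, 0.002], [0.928, -0.372, 0.0], [0.001, 0.002, -1.0]]
ft_force: [-0.5, 0.2, 5.6]
grip_width: 0.0576
```

```bash
python3 -m crank '[0,0,0,0,0,-0.001,50, 0,0,0.08,0,0,-0.0005,50, 0,0,0.08,0,0,0,50, 0,0,0,0,0,0,50]'; python3 -m crank '[0,0,0.08,0,0,0,50, 0,0,0.08,0,0,0,50, 0,0,0,0,0,0,50]'
```

```text
time_s: 8.2
position: [0.518, 0.2911, 0.1258]
tool_rot: [[0.216, 0.976, 0.005], [0.976, -0.216, 0.001], [0.002, 0.004, -1.0]]
ft_force: [-0.6, 0.6, 13.7]
grip_width: 0.0574
time_s: 8.5
position: [0.518, 0.2911, 0.1258]
tool_rot: [[0.058, 0.998, 0.005], [0.998, -0.058, 0.001], [0.002, 0.005, -1.0]]
ft_force: [-1.0, 0.3, 13.7]
grip_width: 0.0574
```

```bash
python3 -m crank '[0,0,0.08,0,0,0,50, 0,0,0.08,0,0,0,50, 0,0,0,0,0,0,50]'; python3 -m crank '[0,0,0.08,0,0,0,50, 0,0,0.08,0,0,0,50, 0,0,0,0,0,0,50]'
```

```text
time_s: 8.8
position: [0.518, 0.291, 0.1257]
tool_rot: [[-0.102, 0.995, 0.005], [0.995, 0.102, 0.001], [0.001, 0.005, -1.0]]
ft_force: [-0.3, -1.1, 13.0]
grip_width: 0.0577
time_s: 9.1
position: [0.5178, 0.2909, 0.1254]
tool_rot: [[-0.259, 0.966, 0.004], [0.966, 0.259, 0.001], [-0.0, 0.004, -1.0]]
ft_force: [-2.0, 0.2, 11.9]
grip_width: 0.0576
```

```bash
python3 -m crank '[0,0,0.08,0,0,0,50, 0,0,0.08,0,0,0,50, 0,0,0,0,0,0,50]'; python3 -m crank '[0,0,0.08,0,0,0,50, 0,0,0.08,0,0,0,50, 0,0,0,0,0,0,50]'
```

```text
time_s: 9.4
position: [0.517, 0.2908, 0.1234]
tool_rot: [[-0.408, 0.913, 0.001], [0.913, 0.408, 0.001], [0.0, 0.001, -1.0]]
ft_force: [0.7, 0.7, -1.1]
grip_width: 0.0572
time_s: 9.7
position: [0.5169, 0.2909, 0.1231]
tool_rot: [[-0.546, 0.838, -0.0], [0.838, 0.546, 0.001], [0.001, 0.0, -1.0]]
ft_force: [0.1, 2.0, -2.3]
grip_width: 0.0571
```

Force vanished at about 46°, so the lens is free. Pushing down.

```bash
python3 -m crank '[0,0,0,0,0,-0.003,50, 0,0,0,0,0,-0.003,50, 0,0,0,0,0,-0.002,50, 0,0,0,0,0,0,50]'
```

```text
time_s: 10.1
position: [0.5171, 0.2909, 0.1152]
tool_rot: [[-0.547, 0.837, 0.001], [0.837, 0.547, 0.001], [0.0, 0.001, -1.0]]
ft_force: [1.9, 3.7, -1.4]
grip_width: 0.0573
```

```bash
python3 -m crank '[0,0,0,0,0,-0.001,50, 0,0,0,0,0,0,50, 0,0,0,0,0,0,50]'
```

```text
time_s: 10.4
position: [0.5173, 0.291, 0.1149]
tool_rot: [[-0.547, 0.837, 0.002], [0.837, 0.547, 0.001], [-0.0, 0.002, -1.0]]
ft_force: [2.0, 4.4, 5.1]
grip_width: 0.0571
```

Bottomed at 0.1149 (11 mm lower). Now screwing clockwise, following the thread down.

```bash
python3 -m crank '[0,0,-0.1,0,0,-0.0003,50, 0,0,-0.1,0,0,-0.0004,50, 0,0,-0.1,0,0,-0.0004,50, 0,0,0,0,0,0,50]'; python3 -m crank '[0,0,-0.1,0,0,-0.0004,50, 0,0,-0.1,0,0,-0.0004,50, 0,0,-0.1,0,0,-0.0004,50, 0,0,0,0,0,0,50]'
```

```text
time_s: 10.8
position: [0.5177, 0.2908, 0.1148]
tool_rot: [[-0.273, 0.962, 0.003], [0.962, 0.273, 0.001], [-0.0, 0.003, -1.0]]
ft_force: [0.2, 1.7, 11.7]
grip_width: 0.0572
time_s: 11.2
position: [0.5177, 0.2907, 0.1137]
tool_rot: [[0.024, 1.0, 0.003], [1.0, -0.024, 0.001], [0.001, 0.003, -1.0]]
ft_force: [0.2, 1.9, 14.1]
grip_width: 0.0573
```

```bash
python3 -m crank '[0,0,-0.1,0,0,-0.0004,50, 0,0,-0.1,0,0,-0.0004,50, 0,0,-0.1,0,0,-0.0004,50, 0,0,0,0,0,0,50]'; python3 -m crank '[0,0,-0.1,0,0,-0.0004,50, 0,0,-0.1,0,0,-0.0004,50, 0,0,-0.1,0,0,-0.0004,50, 0,0,0,0,0,0,50]'; python3 - <<'E'
from h import *
print(observe()["wrist_torque"])
E
```

```text
time_s: 11.6
position: [0.5174, 0.2905, 0.112]
tool_rot: [[0.319, 0.948, 0.002], [0.948, -0.319, -0.0], [0.001, 0.002, -1.0]]
ft_force: [0.1, 1.5, 10.6]
grip_width: 0.0571
time_s: 12.0
position: [0.517, 0.2904, 0.1102]
tool_rot: [[0.584, 0.812, 0.001], [0.812, -0.584, -0.0], [0.0, 0.001, -1.0]]
ft_force: [-0.6, 1.6, 7.5]
grip_width: 0.0575
[ 0.20610188  0.00330707 -0.23787863]
```

```bash
python3 -m crank '[0,0,-0.1,0,0,-0.0002,50, 0,0,-0.1,0,0,0,50, 0,0,0,0,0,0,50]'; python3 -c 'from rig import *;print(observe()["wrist_torque"])';  python3 -m crank '[0,0,-0.1,0,0,0,50, 0,0,-0.1,0,0,0,50, 0,0,0,0,0,0,50]'; python3 -c 'from rig import *;print(observe()["wrist_torque"])'
```

```text
time_s: 12.3
position: [0.5173, 0.2907, 0.1098]
tool_rot: [[0.732, 0.681, 0.001], [0.681, -0.732, -0.0], [0.001, 0.001, -1.0]]
ft_force: [2.0, 2.8, 4.4]
grip_width: 0.0576
[ 0.46195867 -0.48577694  0.2853674 ]
time_s: 12.6
position: [0.5175, 0.2906, 0.1096]
tool_rot: [[0.851, 0.524, 0.002], [0.524, -0.851, -0.0], [0.001, 0.001, -1.0]]
ft_force: [4.2, 3.6, 3.6]
grip_width: 0.0568
[ 0.48604889 -0.91521004  0.4564028 ]
```

```bash
python3 -m crank '[0,0,-0.1,0,0,0,50, 0,0,-0.1,0,0,0,50, 0,0,0,0,0,0,50]'; python3 -c 'from rig import *;print(observe()["wrist_torque"])'
```

```text
time_s: 12.9
position: [0.5175, 0.2903, 0.1096]
tool_rot: [[0.938, 0.346, 0.001], [0.346, -0.938, -0.001], [0.001, 0.001, -1.0]]
ft_force: [5.0, 0.3, 3.9]
grip_width: 0.0568
[ 0.01673722 -0.90456374  0.38242269]
```

Torque has levelled off, which suggests the pads are slipping at the stop. I'll grip harder and confirm.

```bash
python3 -m crank '[0,0,0,0,0,0,50, 0,0,0,0,0,0,50, 0,0,-0.1,0,0,0,50, 0,0,0,0,0,0,50]' 50; python3 -c 'from rig import *;print(observe()["wrist_torque"])';  python3 -m crank '[0,0,-0.1,0,0,0,50, 0,0,0,0,0,0,50]'; python3 -c 'from rig import *;print(observe()["wrist_torque"])'
```

```text
time_s: 13.3
position: [0.5174, 0.2904, 0.1096]
tool_rot: [[0.968, 0.251, 0.001], [0.251, -0.968, -0.001], [0.001, 0.001, -1.0]]
ft_force: [5.5, -0.1, 4.4]
grip_width: 0.0568
[-0.03043389 -0.94026685  0.42836687]
time_s: 13.5
position: [0.5174, 0.2902, 0.1096]
tool_rot: [[0.988, 0.155, 0.001], [0.155, -0.988, -0.001], [0.001, 0.001, -1.0]]
ft_force: [4.3, -1.1, 5.6]
grip_width: 0.0563
[-0.24273922 -0.90150003  0.97745538]
```

Torque doubled to 0.98 N m with the harder grip, so the lens is against the hard stop. Release and rise.

```bash
python3 -m crank '[0,0,0.03,0,0,0,50, 0,0,0,0,0,0,100, 0,0,0,0,0,0,100, 0,0,0,0,0,0,100, 0,0,0,0,0,0,100, 0,0,0,0,0,0,100, 0,0,0,0,0,0.02,100, 0,0,0,0,0,0.04,100, 0,0,0,0,0,0.05,100, 0,0,0,-0.05,0,0.03,100, 0,0,0,-0.05,0,0,100, 0,0,0,-0.05,0,0,100, 0,0,0,-0.05,0,0,100, 0,0,0,0,0,0,100, 0,0,0,0,0,0,100]'
python3 - <<'E'
from h import *
import pickle
o=[]
for n,x,y in(("top",80,160),("side",220,225)):
    im=get_image(n); old=pickle.load(open(n+".pkl","rb"))
    for g in(old,im):
        o.append(cv2.resize(g["frame"][y:y+90,x:x+120,::-1],(400,300),interpolation=cv2.INTER_CUBIC))
    cv2.imwrite(f"pics/full_{n}.png",im["frame"][:,:,::-1])
    d=cv2.absdiff(im["frame"],old["frame"]).max(2)
    for nm,z,P in(("bottle",.06,(.68,.065)),("jar",.04,(.695,-.062)),("tape",.04,(.486,.014))):
        u,v=proj(im,(*P,z)).astype(int); print(n,nm,d[v-12:v+12,u-12:u+12].mean())
cv2.imwrite("pics/f.png",np.vstack([np.hstack(o[:2]),np.hstack(o[2:])])); print(observe()["position"])
E
```

```text
time_s: 15.0
position: [0.3235, 0.2908, 0.2456]
tool_rot: [[0.984, 0.18, 0.001], [0.18, -0.984, 0.001], [0.001, -0.0, -1.0]]
ft_force: [1.0, 0.2, -0.3]
grip_width: 0.0853
top bottle 1.1631944444444444
top jar 1.1475694444444444
top tape 1.4704861111111112
side bottle 8.461805555555555
side jar 9.366319444444445
side tape 9.56423611111111
[0.32490144 0.29078041 0.24517831]
```

View pics/f.png

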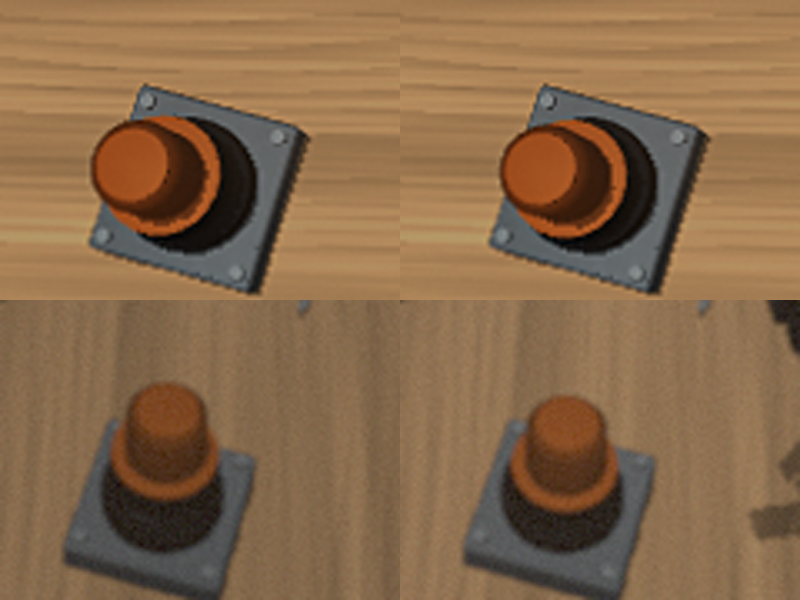

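The lens now sits visibly lower, upright and centred on its base, with the gripper well clear. The bystanders' pixels are unchanged in the top view. Handing in.

```bash
python3 -c 'from rig import *;print(close_job())'
```

```text
the job is handed in; nothing more can be done
None
```

I tipped all four toggles off and screwed the orange lens home. I then let go and handed the job in at about 15 s of the 64 s allowed; no verdict was reported.

- **Toggles:** one shut finger drawn along the row did it, and the picture right after showed all four leaning to the red end. I did not look at them again before handing in, but nothing went near them after that.
- **Lens drop:** I turned it about 55° anticlockwise (it came free at about 46°), then pushed it down until it bottomed, 11 mm lower.
- **Lens home:** I turned it clockwise until it hit the hard stop, another 5.3 mm lower. Torque levelled off near 0.45 N m as the pads slipped, then rose to 0.98 N m with a harder grip, which confirms the stop.
- **Last checks:** before and after pictures show the lens lower, upright and centred, and the gripper well clear. The home height rests on the tool's own height reading; I did not measure it separately from the pictures.
- **Bystanders:** the top view shows no change at the bottle, jar or tape. The side view differed by about 9 grey levels at all three. I took that for image noise, as that camera's picture is grainy, but did not look further.

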